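# Sort two keyed battery packs into the bays that accept them

### The arm

A 6-joint arm with a two-finger parallel gripper is mounted at the origin on a cart in front of the work surface, level with it; the furniture and walls round the work are solid. World frame = base frame: x ahead of the robot, y to its left, z up, the work surface at z = 0. Lengths are in m, angles in rad, forces in N, time in s.
With the tool pointing down it reaches from about 0.35 to 0.775 m from the base axis. Payload 7.3 kg.
Tool frame: the origin (TCP) lies at the very end of the fingers, on their centre line; the grasp point (between the pads) lies 19 mm behind it (pinch_z is the distance from the TCP to the grasp point, in m); z points along the fingers, y is the line along which they close (so a half turn about z gives the same grasp; the last joint's range is limited). The gripper opens to 92 mm and grips with 3 to 60 N. Pads are 19 mm wide; open, the fingers measure 130 mm over their backs; the gripper's body (75 mm by 190 mm) begins 47 mm behind the grasp point.
Start: joints at [0.968, 0.342, 1.524, -0, 1.275, -0.146], TCP at [0.232, 0.471, 0.227] pointing down, gripper open.
Joint ranges: [-2.53, 2.53], [-0.77, 2.02], [0.04, 2.7], [-1, 4.14], [0.28, 2.66], [-3.11, 3.11]. Speed limits (rad/s): [2.57, 2.57, 3.14, 3.14, 3.14, 3.14].

### API

Orientations are given as [roll, pitch, yaw] about the fixed x, y, z axes, in that order (R = Rz(yaw) Ry(pitch) Rx(roll)).
In Python, from cell import * gives the robot as it stands.
- The arm moves only by the tool arm_command, never from a script. Its arguments are lists of equal length, an entry for each row: "fingers": the gripper command: -1 is fully open, 1 is shut, values between are in proportion; "travel": the shift along the tool's x, y, z in m, a list of three; "dr": the turn, a rotation vector about the tool's x, y, z in degrees, a list of three. In form: {"fingers": [fingers, ...], "travel": [[x, y, z], ...], "dr": [[wx, wy, wz], ...]}. A call has 1 to 8 rows; each row is the pose to reach, as a shift and turn from the pose commanded when the call began, along the tool's axes at that moment; what a row does not reach only later rows make up. A row lasts 1/12 s, in which the tool goes at most 41.7 mm and 7.16 degrees, less where a joint would pass 70% of its speed; a pose out of reach is approached as far as the arm can. A call with a gripper value outside its range is refused whole. The fingers move at their own pace and stop on an object; "squeeze" is the grip in N (left out, the last holds). Time passes only in rows, so rows that repeat a pose let the fingers close. It gives the time, the measured TCP pose, the force, the opening and the grip force at its end, in the units of the state.
- observe(): the state, without advancing time (a new reading comes with each control period).
- read_camera(name): name is "scene" or "top" or "wrist"; returns a dict with "color" (420x560x3 uint8, blue, green, red), "z_map" (420x560 float32, m along the optical axis (not along the pixel's ray), 0 where there is no reading), "fx", "fy", "cx", "cy" (pixels), "k1" (the pictures are not rectified: a ray, as slopes to the right and down, at radius r is drawn at 1 + k1 r^2 times it, then the intrinsics apply), "R" (3x3) and "t" (3): a world point X has camera coordinates R X + t. Camera axes: x right, y down, z forward; pixel columns grow to the right and rows downward; lengths in m; the calibration is good to about 2 mm. A picture is of the moment at which its call begins.
- hand_in(): hands the job in; it is judged then, once.
The state is a dict: "time": time; "qpos": joint angles; "qvel": joint speeds; "joint_efforts": joint torques, N m; "tool_pos": TCP position; "tool_rot": TCP orientation; "contact_force": force on the tool from outside, world axes, zero at the start; "torque": the same for the moment, N m; "opening": finger opening in m; "grip_force": force on a finger pad.
Only numpy, scipy, OpenCV 4.12 (cv2) and the standard library are available. Lean on these libraries where they do the work, as an engineer would, in place of code of your own. Each camera call takes 0.05 s, during which the arm holds its last target. There are 200 camera calls.

### The job

Put the two battery packs on charge: slide one into each bay of the charging dock, socket end first, standing flat on the worktop and pushed fully home, and let go. Each bay has a keyed contact post that accepts only one of the two packs, and it hides under the hood, so try gently, never forcing a pack that is blocked, and swap if need be. Leave the cup, the timer and the teaspoon where they are.

Things in the scene. Friction and masses are not known exactly. Their poses are not given: they have to be found in the camera images.
- pack_a_mid (a point): Centre of battery pack A's grey block, 70 (x) x 56 (y) x 44 (z) mm, 0.18 to 0.35 kg, standing on the worktop; the point is 22 mm above its underside. Own x points to its front, z up. In the front (+x) face is a keyed socket 40 mm deep with its keyway on the pack's left (+y). It slides on the worktop and can be pushed at its flat rear (-x) face, about 30 mm up
- pack_b_mid (a point): Centre of battery pack B's block: the same as pack A in every size, but its keyway is on its right (-y)
- pack_a_fin (a point): Middle of the black upright grip fin on top of pack A, 12 mm thick (y), 34 mm long (x), standing 34 mm above the block's top: from 44 to 78 mm above the pack's underside. The point is 17 mm behind (-x) the pack's centre and 61 mm above its underside. It can be grasped across y from above
- pack_b_fin (a point): The same for the grip fin of pack B
- bay_left (a point): Left (+y) bay of the charging dock: middle of the stop face at its end, 22 mm above the worktop; +x points into the dock, the way a pack is pushed in, z up. A pack fully home has its front face on the stop face: its centre is 35 mm in front (-x) of this point, at y = 0, with its x along this x. A hood 48 to 56 mm above the worktop covers the last 30 mm; a pack's fin stays clear of it
- bay_right (a point): The same for the right (-y) bay, alike in every size, 92 mm beside the left one (centre to centre)
- mouth_left (a point): Middle of the mouth of the left bay, 76 mm in front of its stop face, 22 mm up; axes as for the bay. The flared lead-ins are about 72 mm apart here and narrow to cheeks 60 mm apart and 24 mm high, which guide the pack over the last 60 mm. A pack set down with its centre 23 mm in front (-x) of this point has its nose in the lead-ins and can be pushed in
- mouth_right (a point): The same for the mouth of the right bay
- dock: The charging dock: white fixed housing 196 mm wide (y), 66 mm high; origin on the worktop midway between the two bays in the plane of the stop faces. In each bay a steel contact post 36 mm long, 16 mm wide sticks out (-x) of the stop face, with a key 18 mm long beside its root, on the left in one bay and on the right in the other, hidden by the hood. Which bay has which varies
- post_p (a joint): How far one of the two contact posts (which bay it is in varies) is pushed back on its overload spring, m: 0 untouched; gives from 15 N of push, 0.006 (overloaded) at about 24 N. The pack that fits slides home against only its friction on the worktop (1 to 4 N); the wrong one meets the key with its front face and stops 18 mm short
- post_q (a joint): The same for the other contact post
- cup: White spotted espresso cup, 65 x 90 x 56 mm, upright near the front edge of the worktop, left of the middle; bystander, origin on its underside
- timer: Round kitchen timer, 60 mm across, 58 mm high, at the right; bystander, origin on its underside
- spoon: Steel teaspoon 130 mm long, 11 mm high, lying near the front edge of the worktop; bystander, origin on its underside

How it is judged:
By the outcome, as a careful person would: the job done as asked, in the order asked, and still so for the second after the job is handed in, with the robot touching nothing.
It also fails if it takes over 69 s, if anything falls off the work surface, if the arm or the gripper's body presses on something with over 40 N, if the wrist force passes 120 N, or if a joint passes its speed limit or range.

## Working session

There is one attempt and no reset: what is moved stays moved. The work goes in short steps, Python scripts to look and compute and a tool call to move; the robot and the scene stay as the last step left them, time stands still between calls to the robot, and variables do not carry over. Pictures are saved under pics/ and viewed, at most 10 in all, crops included, and the job is handed in when it is done.

Besides the shell and the picture viewer there is one more tool, called by a JSON object that holds its "op" and its "data". arm_command: Moves the arm, as the interface text tells. Its arguments: {"type":"object","properties":{"fingers":{"type":"array","items":{"type":"number"}},"travel":{"type":"array","items":{"type":"array","items":{"type":"number"}}},"dr":{"type":"array","items":{"type":"array","items":{"type":"number"}}},"squeeze":{"type":"number"}},"required":["fingers","travel","dr"]}

```bash
mkdir -p pics; ls; python3 - <<'E'
from cell import *
import cv2,numpy as np
s=observe(); print(s)
ims=[]
for n in ["top","scene"]:
    c=read_camera(n); cv2.imwrite(f"pics/{n}0.png",c["color"]); print(n,c["fx"],c["cx"],c["cy"],c["k1"],c["R"],c["t"])
    np.savez(f"{n}0.npz",**c)
E
```

```text
pics
{'time': 0.0, 'qpos': array([ 9.68010983e-01,  3.42701596e-01,  1.52499168e+00, -1.68396513e-05,
        1.27539508e+00, -1.45993267e-01]), 'qvel': array([-1.76247109e-03,  6.86962357e-04, -1.21618381e-03,  7.96683456e-05,
       -5.59042607e-04,  1.21402662e-03]), 'joint_efforts': array([-6.76736581e-04, -4.31236053e+01, -2.44217098e+01,  7.17036752e-02,
        5.60185465e-02, -1.33010640e-04]), 'tool_pos': array([0.2313174 , 0.47085271, 0.22606477]), 'tool_rot': array([-3.14011052e+00, -2.01655932e-04,  2.68480534e+00]), 'contact_force': array([ 0.09483025, -0.05712979, -0.19235625]), 'torque': array([-0.03990255,  0.03002723, -0.02084786]), 'grip_force': 0.0, 'opening': 0.09192673954224491}
top 508.4336228312394 279.9985274542303 204.69512135786505 -0.17567613576822788 [[ 0.00887706 -0.99995453 -0.0034823 ]
 [-0.99596884 -0.00853071 -0.08929337]
 [ 0.0892596   0.00426093 -0.99599928]] [0.00950803 0.52646977 1.34890176]
scene 543.3331657894437 286.3110234469474 208.91215577085808 -0.2139728464523014 [[-0.44944576 -0.89330619 -0.00159708]
 [-0.58456608  0.29546146 -0.75563551]
 [ 0.67548576 -0.33868358 -0.6549904 ]] [0.24086995 0.35116405 1.32051078]
```

View pics/top0.png

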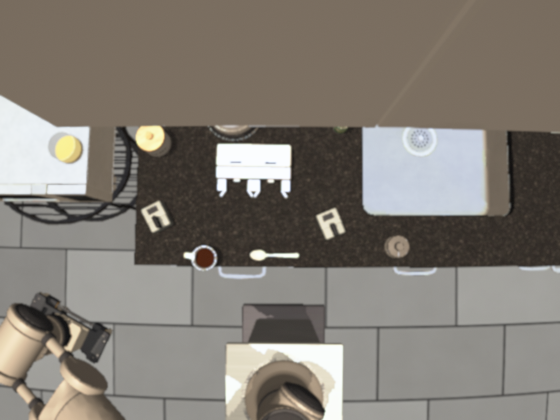

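View pics/scene0.png

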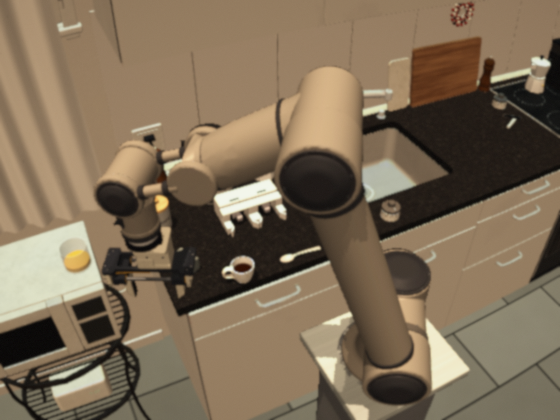

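The top view shows the dock at about (254,168), with its mouths facing the robot at row 190. The packs are at (155,216) and (331,223), the cup at (203,257), the spoon at (275,255) and the timer at (397,246). I'll enlarge the work area and mask the packs and dock.

```bash
cat > h.py <<'E'
import numpy as np, cv2
def ray(c,u,v):
    k=float(c["k1"]); xd=(u-c["cx"])/c["fx"]; yd=(v-c["cy"])/c["fy"]
    x,y=xd,yd
    for _ in range(20):
        s=1+k*(x*x+y*y); x,y=xd/s,yd/s
    R=np.array(c["R"]); t=np.array(c["t"])
    return -R.T@t, R.T@np.array([x,y,1.0])
def onz(c,u,v,z):
    o,d=ray(c,u,v); return o+d*(z-o[2])/d[2]
def proj(c,X):
    p=np.array(c["R"])@np.array(X)+np.array(c["t"]); x,y=p[:2]/p[2]; s=1+c["k1"]*(x*x+y*y)
    return np.array([c["cx"]+c["fx"]*x*s,c["cy"]+c["fy"]*y*s])
E
python3 - <<'E'
from h import *
c=dict(np.load("top0.npz")); im=c["color"]
a=cv2.resize(im[190:245,130:190],None,fx=6,fy=6,interpolation=cv2.INTER_CUBIC)
b=cv2.resize(im[195:250,300:360],None,fx=6,fy=6,interpolation=cv2.INTER_CUBIC)
d=cv2.resize(im[135:205,205:305],None,fx=6,fy=6,interpolation=cv2.INTER_CUBIC)[:270*2,:]
o=np.zeros((600,800,3),np.uint8)
a=cv2.resize(a,(300,275));b=cv2.resize(b,(300,275));d=cv2.resize(d,(500,350))
o[:275,:300]=a;o[:275,300:600]=b;o[275:600,:500]=d[:325]
cv2.imwrite("pics/crop.png",o)
z=c["z_map"]
for u,v in [(155,216),(331,223),(254,155),(160,245),(254,188)]:
    P=onz(c,u,v,0); zz=z[v,u]; oo,dd=ray(c,u,v); print((u,v),zz,(oo+dd*zz).round(3))
g=im.min(2); m=((g>110)&(np.ptp(im.astype(int),axis=2)<70)).astype(np.uint8)
n,l,st,ce=cv2.connectedComponentsWithStats(m)
for i in range(n):
    if 100<st[i,4]<4000 and st[i,1]>120 and st[i,1]<270: print(st[i],ce[i])
E
```

```text
(155, 216) 1.317486 [0.489 0.341 0.077]
(331, 223) 1.3085922 [ 0.475 -0.118  0.083]
(254, 155) 1.3398342 [0.654 0.084 0.068]
(160, 245) 1.3814899 [0.414 0.343 0.006]
(254, 188) 1.3745248 [0.571 0.085 0.026]
[127 125  36  25 516] [146.3003876  135.37596899]
[215 124  52   9 255] [234.59607843 127.20392157]
[ 215  143   77   55 3284] [252.98903776 165.61540804]
[   0  198   60   49 1032] [ 14.01065891 220.74709302]
[141 201  29  31 427] [155.07259953 215.62997658]
[ 23 207  35   7 161] [ 39.0621118  210.04347826]
[316 208  29  31 472] [329.99364407 222.79237288]
[  22  210  114   40 3141] [ 82.30595352 233.63833174]
[ 38 215  28   5 103] [ 51.72815534 216.90291262]
[388 236  20  21 279] [398.03942652 246.22939068]
[250 249  50  12 307] [270.64169381 254.78501629]
```

View pics/crop.png

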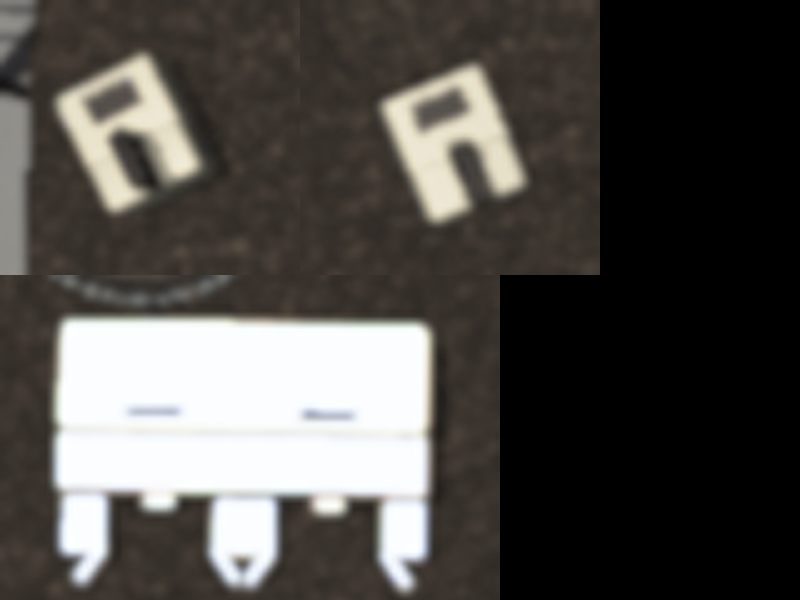

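The crop shows that both packs' fins sit at the rear and their fronts point up-left. The post tips show beneath the hood edge, but the keys are hidden. Next I'll measure the poses.

```bash
python3 - <<'E'
from h import *
c=dict(np.load("top0.npz")); im=c["color"]; g=cv2.GaussianBlur(im,(0,0),0.6).min(2).astype(float)
m=((g>110)&(np.ptp(im.astype(int),axis=2)<70)).astype(np.uint8)
n,l,st,ce=cv2.connectedComponentsWithStats(m)
for i,x0 in [(0,141),(1,316)]:
    k=[j for j in range(n) if st[j,0]in(x0,x0-1,x0+1) and 200<st[j,1]+st[j,3]<250][0]
    v,u=np.where(l==k)
    P=np.array([onz(c,a,b,0.044)[:2] for a,b in zip(u,v)])*1000
    r=cv2.minAreaRect(P.astype(np.float32)); print("pack",r, cv2.boxPoints(r).round(1).tolist())
# dock profiles at cheek rows (z=.024) and hood edge
def edges(p):
    o=[]
    for i in range(len(p)-1):
        if (p[i]-120)*(p[i+1]-120)<0: o.append(i+(120-p[i])/(p[i+1]-p[i]))
    return o
for row in (182,184,186):
    print(row,[tuple((onz(c,210+e,row,.024)[:2]*1000).round(1)) for e in edges(g[row,210:300])])
for col in (228,229,246,230,262,280):
    print(col,[tuple((onz(c,col,130+e,.056)[:2]*1000).round(1)) for e in edges(g[130:205,col])])
for row in (155,165): print(row,[tuple((onz(c,210+e,row,.062)[:2]*1000).round(1)) for e in edges(g[row,205:305])])
E
```

```text
pack ((490.0774230957031, 349.2157287597656), (70.65908813476562, 58.9949951171875), 26.982254028320312) [[445.20001220703125, 359.5], [472.0, 306.8999938964844], [534.9000244140625, 339.0], [508.20001220703125, 391.5]]
pack ((476.1714172363281, -119.86575317382812), (70.92298889160156, 58.0594482421875), 22.223121643066406) [[432.3999938964844, -106.4000015258789], [454.29998779296875, -160.1999969482422], [520.0, -133.3000030517578], [498.0, -79.5999984741211]]
182 [(np.float64(586.8), np.float64(188.1)), (np.float64(587.0), np.float64(160.0)), (np.float64(587.4), np.float64(105.9)), (np.float64(587.7), np.float64(68.2)), (np.float64(587.8), np.float64(48.7)), (np.float64(587.9), np.float64(33.0)), (np.float64(588.1), np.float64(14.1)), (np.float64(588.3), np.float64(-13.4))]
184 [(np.float64(581.3), np.float64(188.4)), (np.float64(581.5), np.float64(160.0)), (np.float64(581.9), np.float64(106.2)), (np.float64(582.2), np.float64(68.1)), (np.float64(582.6), np.float64(14.2)), (np.float64(582.9), np.float64(-13.4))]
186 [(np.float64(575.8), np.float64(188.6)), (np.float64(576.0), np.
[... 310 characters left out ...]
loat64(718.8), np.float64(152.7)), (np.float64(688.7), np.float64(152.0)), (np.float64(592.3), np.float64(150.0))]
246 [(np.float64(688.9), np.float64(106.4)), (np.float64(591.3), np.float64(104.7)), (np.float64(565.3), np.float64(104.3))]
230 [(np.float64(718.9), np.float64(150.0)), (np.float64(688.7), np.float64(149.3)), (np.float64(592.3), np.float64(147.3))]
262 [(np.float64(687.7), np.float64(63.5)), (np.float64(591.7), np.float64(62.3))]
280 [(np.float64(687.1), np.float64(15.4)), (np.float64(590.0), np.float64(14.5))]
155 [(np.float64(654.2), np.float64(173.3)), (np.float64(655.6), np.float64(-26.9))]
165 [(np.float64(627.3), np.float64(172.2)), (np.float64(628.7), np.float64(-25.9))]
```

```bash
cat >> h.py <<'E'
from scipy.spatial.transform import Rotation as Ro
def rel(s,p,yaw):
    "shift (m) and turn (deg) in tool axes to TCP p, pointing down, tool x at yaw deg"
    R=Ro.from_euler('xyz',s["tool_rot"]); T=Ro.from_euler('xyz',[np.pi,0,np.radians(yaw)])
    print("tool",np.round(s["tool_pos"],4),np.degrees(s["tool_rot"]).round(2),"t",round(s["time"],2),"f",s["contact_force"].round(2),"op",round(s["opening"],4))
    print("travel",R.inv().apply(np.array(p)-s["tool_pos"]).round(4),"dr",np.degrees((R.inv()*T).as_rotvec()).round(1))
E
python3 - <<'E'
from cell import *
from h import *
rel(observe(),[.475,.3415,.17],207)
E
```

```text
tool [0.2313 0.4709 0.2261] [-1.7992e+02 -1.0000e-02  1.5383e+02] t 0.1 f [-0.12  0.15 -0.56] op 0.0919
travel [-0.2758 -0.0086  0.0561] dr [ -0.1  -0.  -53.2]
```

{"op": "arm_command", "data": {"fingers": [-1,-1,-1,-1,-1,-1,-1,-1], "travel": [[-0.276,-0.009,0.056],[-0.276,-0.009,0.056],[-0.276,-0.009,0.056],[-0.276,-0.009,0.056],[-0.276,-0.009,0.056],[-0.276,-0.009,0.056],[-0.276,-0.009,0.056],[-0.276,-0.009,0.056]], "dr": [[0,0,-53],[0,0,-53],[0,0,-53],[0,0,-53],[0,0,-53],[0,0,-53],[0,0,-53],[0,0,-53]]}}

```text
time: 0.77
tool_pos: [0.4794, 0.3377, 0.1687]
tool_rot: [-3.14, -0.001, -2.671]
contact_force: [-0.5, -0.2, 1.3]
opening: 0.0918
grip_force: 0.0
```

```bash
python3 - <<'E'
from cell import *
from h import *
s=observe(); rel(s,[.475,.3415,.17],207)
c=read_camera("wrist"); cv2.imwrite("pics/w1.png",c["color"]); np.savez("w1.npz",**c)
print("cam",-c["R"].T@c["t"],c["R"][2], proj(c,[.475,.3415,.078]))
E
```

```text
tool [0.4794 0.3377 0.1687] [-1.7990e+02 -7.0000e-02 -1.5305e+02] t 0.77 f [-0.54 -0.18  1.27] op 0.0918
travel [ 0.0022  0.0054 -0.0013] dr [-0.1 -0.1 -0.1]
cam [0.42220361 0.30811677 0.32429467] [ 0.21745229  0.10865834 -0.97000406] [287.01656504 207.69503768]
```

View pics/w1.png

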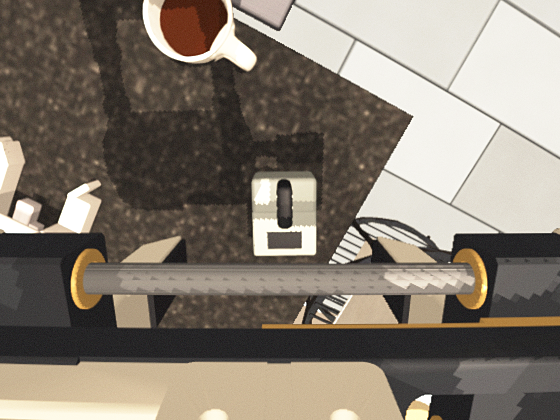

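The wrist view shows the pack lined up with the tool axes. Its block spans u 252 to 316 and v 172 to 254, and the fin is centred on u≈284, v≈203. The dark label marks the front, at the bottom. I'll compute the offset.

```bash
python3 - <<'E'
from h import *
from cell import observe
c=dict(np.load("w1.npz"))
for u,v,z in [(284,172,.044),(284,254,.044),(252,215,.044),(316,215,.044),(252,254,.044),(316,254,.044),(276,210,.078),(292,210,.078),(284,180,.078),(284,228,.044)]: print(u,v,(onz(c,u,v,z)*1000).round(1))
g=c["color"].min(2); sub=(g[150:262,240:330]>130).astype(np.uint8)
n,l,st,ce=cv2.connectedComponentsWithStats(sub); k=1+st[1:,4].argmax(); v,u=np.where(l==k); print(st[k])
P=np.array([onz(c,a+240,b+150,.044)[:2] for a,b in zip(u,v)])*1000
print(cv2.minAreaRect(P.astype(np.float32)))
E
```

```text
284 172 [456.4 329.9  44. ]
284 254 [520.8 363.   44. ]
252 215 [501.5 322.4  44. ]
316 215 [476.8 371.1  44. ]
252 254 [533.6 337.9  44. ]
316 254 [508.1 388.1  44. ]
276 210 [480.3 335.   78. ]
292 210 [474.9 345.6  78. ]
284 180 [457.4 330.   78. ]
284 228 [499.5 352.1  44. ]
[  12   28   64   78 3557]
((491.2480163574219, 347.6533203125), (68.68055725097656, 54.260562896728516), 27.59907341003418)
```

{"op": "arm_command", "data": {"fingers": [-1,-1,-1,-1,-1,-1,0.8,0.8], "travel": [[0.003,0.004,0.035],[0.003,0.004,0.07],[0.003,0.004,0.095],[0.003,0.004,0.11],[0.003,0.004,0.118],[0.003,0.004,0.118],[0.003,0.004,0.118],[0.003,0.004,0.118]], "dr": [[0,0,0],[0,0,0],[0,0,0],[0,0,0],[0,0,0],[0,0,0],[0,0,0],[0,0,0]], "squeeze": 20}}

```text
time: 1.48
tool_pos: [0.4714, 0.3443, 0.0542]
tool_rot: [3.141, 0.003, -2.674]
contact_force: [0.1, -0.4, -0.2]
opening: 0.0826
grip_force: 0.0
```

{"op": "arm_command", "data": {"fingers": [1,1,1,1,1,1], "travel": [[0,0,0],[0,0,0],[0,0,0],[0,0,0],[0,0,0],[0,0,0]], "dr": [[0,0,0],[0,0,0],[0,0,0],[0,0,0],[0,0,0],[0,0,0]]}}

```text
time: 1.98
tool_pos: [0.4709, 0.3436, 0.0529]
tool_rot: [3.142, 0.0, -2.673]
contact_force: [0.3, -0.5, -0.3]
opening: 0.0432
grip_force: 0.0
```

```bash
python3 - <<'E'
from cell import *
from h import *
s=observe(); rel(s,[.475,.340,.05],207); print(s["grip_force"])
# targets: fin position = pack centre -17mm
rel(s,[.475,.340,.11],207)
E
```

```text
tool [0.4709 0.3436 0.0529] [ 1.8000e+02  1.0000e-02 -1.5318e+02] t 1.98 f [ 0.27 -0.46 -0.31] op 0.0432
travel [-0.0021 -0.0051  0.0029] dr [ 0.   0.  -0.2]
0.0
tool [0.4709 0.3436 0.0529] [ 1.8000e+02  1.0000e-02 -1.5318e+02] t 1.98 f [ 0.27 -0.46 -0.31] op 0.0432
travel [-0.0021 -0.0051 -0.0571] dr [ 0.   0.  -0.2]
```

{"op": "arm_command", "data": {"fingers": [1,1,1,1,1,1,1,1], "travel": [[-0.002,-0.005,0.002],[-0.002,-0.005,0.002],[-0.002,-0.005,0.002],[-0.002,-0.005,0.002],[-0.002,-0.005,0.002],[-0.002,-0.005,0.002],[-0.002,-0.005,0.002],[-0.002,-0.005,0.002]], "dr": [[0,0,0],[0,0,0],[0,0,0],[0,0,0],[0,0,0],[0,0,0],[0,0,0],[0,0,0]]}}

```text
time: 2.65
tool_pos: [0.4748, 0.34, 0.0507]
tool_rot: [-3.142, 0.0, -2.673]
contact_force: [-0.2, 0.2, -2.0]
opening: 0.012
grip_force: 20.0
```

```bash
python3 - <<'E'
from cell import *
from h import *
s=observe(); rel(s,[.508,.1345,.07],179); print(s["grip_force"])
E
```

```text
tool [0.4748 0.34   0.0507] [-180.      0.   -153.17] t 2.65 f [-0.21  0.22 -2.03] op 0.012
travel [ 0.0632 -0.1984 -0.0193] dr [-0.   0.  27.8]
19.966090321540833
```

{"op": "arm_command", "data": {"fingers": [1,1,1,1,1,1,1,1], "travel": [[0,0,-0.025],[0.01,-0.04,-0.05],[0.03,-0.075,-0.05],[0.04,-0.11,-0.05],[0.05,-0.14,-0.05],[0.055,-0.17,-0.05],[0.055,-0.195,-0.05],[0.055,-0.198,-0.05]], "dr": [[0,0,0],[0,0,5],[0,0,10],[0,0,15],[0,0,20],[0,0,25],[0,0,27.8],[0,0,27.8]], "squeeze": 35}}

```text
time: 3.32
tool_pos: [0.5167, 0.135, 0.1008]
tool_rot: [-3.141, 0.001, 3.119]
contact_force: [1.4, -0.1, -0.9]
opening: 0.012
grip_force: 35.0
```

{"op": "arm_command", "data": {"fingers": [1,1,1,1], "travel": [[0,0,0],[0,0,0],[0,0,0],[0,0,0]], "dr": [[0,0,0],[0,0,0],[0,0,0],[0,0,0]]}}

```text
time: 3.65
tool_pos: [0.5145, 0.1397, 0.1006]
tool_rot: [3.141, -0.0, 3.127]
contact_force: [0.1, 0.4, -1.8]
opening: 0.0115
grip_force: 35.0
```

```bash
python3 - <<'E'
from cell import *
from h import *
s=observe(); rel(s,[.508,.1345,.05],179)
c=read_camera("wrist"); cv2.imwrite("pics/w2.png",c["color"]); np.savez("w2.npz",**c)
for X in [(.624,.132,.022),(.548,.1335,.022)]: print(proj(c,X))
E
```

```text
tool [0.5145 0.1397 0.1006] [ 1.7999e+02 -3.0000e-02  1.7915e+02] t 3.65 f [ 0.13  0.36 -1.79] op 0.0115
travel [ 0.0064 -0.0053  0.0506] dr [ 0.  -0.   0.1]
[271.42815359 347.33433023]
[271.31592381 258.43557587]
```

View pics/w2.png

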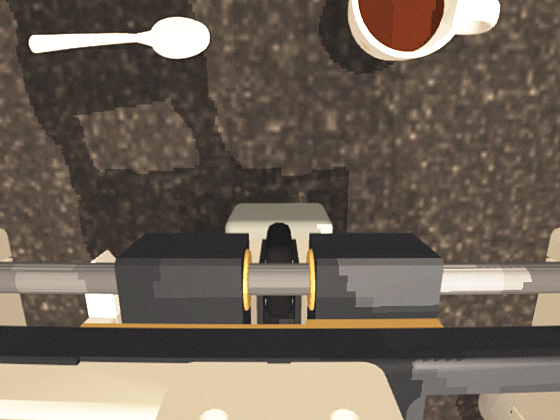

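The wrist view shows the pack held squarely, with its rear at u≈279. The dock is hidden behind the gripper, so I'll rely on the top-camera fix and the flared lead-ins.

{"op": "arm_command", "data": {"fingers": [1,1,1,1,1,1,1,1], "travel": [[0.009,-0.005,0],[0.009,-0.005,0],[0.009,-0.005,0.02],[0.009,-0.005,0.035],[0.009,-0.005,0.044],[0.009,-0.005,0.049],[0.009,-0.005,0.0495],[0.009,-0.005,0.0495]], "dr": [[0,0,0],[0,0,0],[0,0,0],[0,0,0],[0,0,0],[0,0,0],[0,0,0],[0,0,0]]}}

```text
time: 4.37
tool_pos: [0.5064, 0.134, 0.0514]
tool_rot: [3.141, 0.001, 3.125]
contact_force: [0.4, 0.1, -2.4]
opening: 0.0118
grip_force: 35.0
```

{"op": "arm_command", "data": {"fingers": [1,1,1,1], "travel": [[0,0,0],[0,0,0],[0,0,0],[0,0,0]], "dr": [[0,0,0],[0,0,0],[0,0,0],[0,0,0]], "squeeze": 20}}

```text
time: 4.7
tool_pos: [0.5062, 0.1337, 0.0515]
tool_rot: [3.141, 0.001, 3.125]
contact_force: [0.0, 1.3, -1.4]
opening: 0.012
grip_force: 20.0
```

```bash
python3 - <<'E'
from cell import *
from h import *
s=observe(); rel(s,[.537,.134,.0505],179)
c=read_camera("top"); cv2.imwrite("pics/t2.png",cv2.resize(c["color"][130:260,180:310],None,fx=4,fy=4,interpolation=2)); np.savez("t2.npz",**c)
E
```

```text
tool [0.5062 0.1337 0.0515] [1.7999e+02 3.0000e-02 1.7903e+02] t 4.7 f [ 0.05  1.34 -1.37] op 0.012
travel [-0.0308  0.0008  0.001 ] dr [0. 0. 0.]
```

View pics/t2.png

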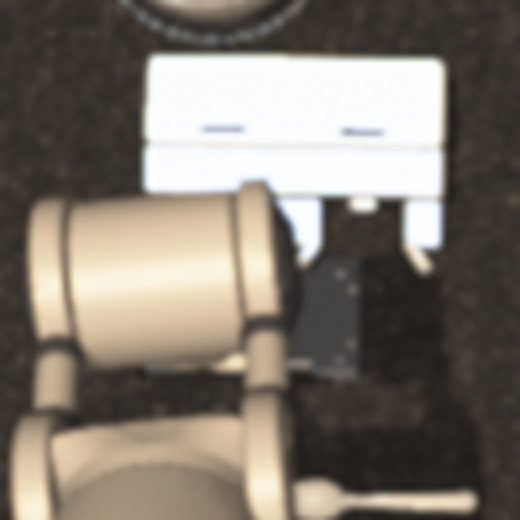

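The gripper hides the left bay in this view; the right bay and its post tip are at about (363,205). I'll go in slowly and watch the force.

{"op": "arm_command", "data": {"fingers": [1,1,1,1,1,1,1,1], "travel": [[-0.003,0,0.001],[-0.006,0,0.001],[-0.01,0,0.001],[-0.014,0,0.001],[-0.018,0,0.001],[-0.021,0,0.001],[-0.024,0,0.001],[-0.024,0,0.001]], "dr": [[0,0,0],[0,0,0],[0,0,0],[0,0,0],[0,0,0],[0,0,0],[0,0,0],[0,0,0]], "squeeze": 15}}

```text
time: 5.42
tool_pos: [0.5289, 0.1334, 0.0518]
tool_rot: [-3.142, -0.003, 3.125]
contact_force: [-9.8, -0.9, 17.2]
opening: 0.0119
grip_force: 15.2
```

{"op": "arm_command", "data": {"fingers": [1,1,1], "travel": [[0,0,-0.001],[0,0,-0.001],[0,0,-0.001]], "dr": [[0,0,0],[0,0,0],[0,0,0]]}}

```text
time: 5.67
tool_pos: [0.5304, 0.1334, 0.0517]
tool_rot: [3.141, 0.001, 3.125]
contact_force: [-1.6, 0.5, 5.8]
opening: 0.0121
grip_force: 15.1
```

{"op": "arm_command", "data": {"fingers": [1,1,1,1,1,1], "travel": [[-0.002,0,0],[-0.004,0,0],[-0.006,0,0],[-0.008,0,0],[-0.009,0,0],[-0.009,0,0]], "dr": [[0,0,0],[0,0,0],[0,0,0],[0,0,0],[0,0,0],[0,0,0]]}}

```text
time: 6.17
tool_pos: [0.5358, 0.1333, 0.0526]
tool_rot: [-3.141, -0.007, 3.125]
contact_force: [-16.5, 0.3, 23.7]
opening: 0.012
grip_force: 21.7
```

Resistance is too high at this point, so I'll back off, release and look.

{"op": "arm_command", "data": {"fingers": [1,1,1,1,-0.5,-0.5,-0.5,-0.5], "travel": [[0.005,0,0],[0.005,0,0],[0.005,0,-0.001],[0.005,0,-0.001],[0.005,0,-0.001],[0.005,0,-0.001],[0.005,0,-0.001],[0.005,0,-0.001]], "dr": [[0,0,0],[0,0,0],[0,0,0],[0,0,0],[0,0,0],[0,0,0],[0,0,0],[0,0,0]]}}

```text
time: 6.83
tool_pos: [0.5341, 0.1332, 0.052]
tool_rot: [3.142, -0.0, 3.125]
contact_force: [0.1, -0.6, 0.4]
opening: 0.0337
grip_force: 0.0
```

{"op": "arm_command", "data": {"fingers": [-0.5,-0.5,-0.5,-0.5,-0.5,-0.5,-0.5,-0.5], "travel": [[0,0,-0.04],[0,0,-0.08],[0.04,0,-0.12],[0.08,0,-0.13],[0.11,0,-0.13],[0.13,0,-0.13],[0.13,0,-0.13],[0.13,0,-0.13]], "dr": [[0,0,0],[0,0,0],[0,0,0],[0,0,0],[0,0,0],[0,0,0],[0,0,0],[0,0,0]]}}

```text
time: 7.5
tool_pos: [0.4038, 0.1356, 0.1828]
tool_rot: [3.141, 0.002, 3.125]
contact_force: [0.4, 0.0, 0.9]
opening: 0.0686
grip_force: 0.0
```

```bash
python3 - <<'E'
from cell import *
from h import *
s=observe(); rel(s,[.5,.134,.0505],179)
c=read_camera("top"); np.savez("t3.npz",**c)
w=read_camera("wrist"); np.savez("w3.npz",**w)
o=np.zeros((420,800,3),np.uint8); o[:,:400]=cv2.resize(c["color"][135:240,200:300],(400,420),interpolation=2); o[:,400:]=cv2.resize(w["color"][:, 80:480],(400,420)); cv2.imwrite("pics/c3.png",o)
E
```

```text
tool [0.4038 0.1356 0.1828] [1.7998e+02 1.0000e-01 1.7906e+02] t 7.5 f [0.43 0.03 0.89] op 0.0686
travel [-0.0959 -0.      0.1325] dr [0.  0.1 0.1]
```

View pics/c3.png

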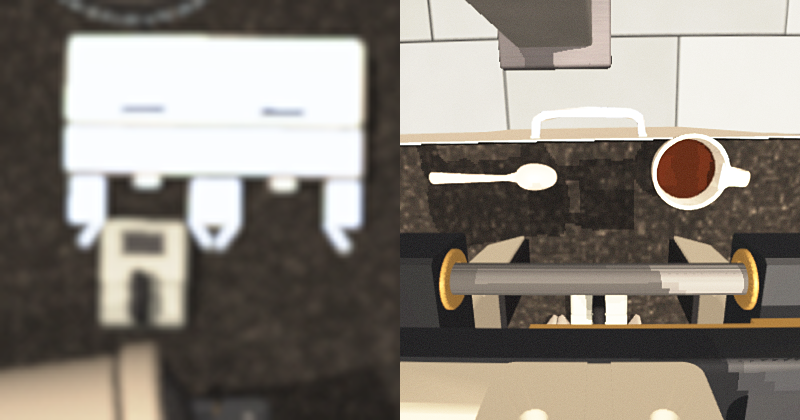

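```bash
python3 - <<'E'
from h import *
c=dict(np.load("t3.npz")); im=c["color"]; g=im.min(2).astype(float)
s=4
f=lambda x,y:(200+x/s-.4,135+y/s-.4)
for n,x,y,z in [("pack FL",104,220,.044),("pack FR",185,218,.044),("pack RL",101,326,.044),("pack RR",185,326,.044),("finrear",143,318,.078),("postL tip",147,187,.024),("postR tip",283,190,.024),
 ("leadL tip",84,248,.024),("leadM",208,248,.024),("leadR",345,250,.024),("cheekL in",105,200,.024),("cheekM inL",188,200,.024),("cheekL corner",105,222,.024),("hood",147,174,.056)]:
    print(n,(onz(c,*f(x,y),z)*1000).round(1))
m=((g>95)&(np.ptp(im.astype(int),axis=2)<80)).astype(np.uint8)
m[:192]=0; v,u=np.where(m[192:217,215:255]>0)
P=np.array([onz(c,a+215,b+192,.044)[:2] for a,b in zip(u,v) if b>5])*1000
print(cv2.minAreaRect(P.astype(np.float32)),im[195,236],im[188,222])
E
```

```text
pack FL [563.8 159.8  44. ]
pack FR [565.6 105.5  44. ]
pack RL [492.8 160.5  44. ]
pack RR [493.3 104.5  44. ]
finrear [496.  129.4  78. ]
postL tip [588.9 133.2  24. ]
postR tip [587.6  40.8  24. ]
leadL tip [547.  175.3  24. ]
leadM [547.7  91.1  24. ]
leadR [547.1  -1.5  24. ]
cheekL in [579.9 161.6  24. ]
cheekM inL [580.3 105.1  24. ]
cheekL corner [564.8 161.3  24. ]
hood [593.3 130.4  56. ]
((517.4010620117188, 133.87181091308594), (48.13640594482422, 58.85749816894531), 0.5346166491508484) [82 87 93] [255 253 252]
```

The pack's front sits at x≈0.565, right at the start of the cheeks, and the pack slipped back in the grip. The dock position is confirmed: post tips at x≈0.588 and bay centre at y≈0.133. I'll push on the rear face with closed fingers instead, as the task suggests.

{"op": "arm_command", "data": {"fingers": [1,1,1,1,1,1,1,1], "travel": [[-0.03,0,0.04],[-0.058,0,0.075],[-0.058,0,0.09],[-0.058,0,0.09],[-0.058,0,0.09],[-0.058,0,0.09],[-0.058,0,0.09],[-0.058,0,0.09]], "dr": [[0,0,0],[0,0,0],[0,0,0],[0,0,0],[0,0,0],[0,0,0],[0,0,0],[0,0,0]], "squeeze": 5}}

```text
time: 8.27
tool_pos: [0.4626, 0.1346, 0.0937]
tool_rot: [3.141, 0.003, 3.125]
contact_force: [0.1, 0.5, 0.3]
opening: 0.0201
grip_force: 0.0
```

{"op": "arm_command", "data": {"fingers": [1,1,1,1,1,1], "travel": [[0,0,0.035],[0,0,0.06],[0,0,0.07],[0,0,0.072],[0,0,0.072],[0,0,0.072]], "dr": [[0,0,0],[0,0,0],[0,0,0],[0,0,0],[0,0,0],[0,0,0]]}}

```text
time: 8.77
tool_pos: [0.463, 0.1346, 0.0216]
tool_rot: [3.141, 0.002, 3.125]
contact_force: [0.1, -0.9, 0.1]
opening: 0.0001
grip_force: 0.0
```

```bash
python3 - <<'E'
from cell import *
from h import *
s=observe(); rel(s,[.480,.1345,.020],179)
E
```

```text
tool [0.463  0.1346 0.0216] [1.7998e+02 1.3000e-01 1.7903e+02] t 8.77 f [ 0.09 -0.89  0.11] op 0.0001
travel [-0.017   0.0002  0.0016] dr [0.  0.1 0. ]
```

Now push in steps; rear contact is expected at TCP x≈0.483, a block at about 0.526 and home at about 0.545.

{"op": "arm_command", "data": {"fingers": [1,1,1,1,1,1,1,1], "travel": [[-0.005,0,0.001],[-0.01,0,0.001],[-0.014,0,0.001],[-0.018,0,0.001],[-0.022,0,0.001],[-0.026,0,0.001],[-0.029,0,0.001],[-0.029,0,0.001]], "dr": [[0,0,0],[0,0,0],[0,0,0],[0,0,0],[0,0,0],[0,0,0],[0,0,0],[0,0,0]]}}

```text
time: 9.43
tool_pos: [0.4916, 0.1339, 0.0191]
tool_rot: [3.142, 0.0, 3.125]
contact_force: [-0.7, 0.4, -0.4]
opening: 0.0006
grip_force: 0.0
```

{"op": "arm_command", "data": {"fingers": [1,1,1,1,1,1], "travel": [[-0.003,0,0],[-0.006,0,0],[-0.009,0,0],[-0.012,0,0],[-0.014,0,0],[-0.014,0,0]], "dr": [[0,0,0],[0,0,0],[0,0,0],[0,0,0],[0,0,0],[0,0,0]]}}

```text
time: 9.93
tool_pos: [0.5058, 0.1337, 0.0193]
tool_rot: [3.141, 0.001, 3.124]
contact_force: [0.2, -0.1, 0.6]
opening: 0.0006
grip_force: 0.0
```

{"op": "arm_command", "data": {"fingers": [1,1,1,1,1,1], "travel": [[-0.003,0,0],[-0.006,0,0],[-0.009,0,0],[-0.012,0,0],[-0.014,0,0],[-0.014,0,0]], "dr": [[0,0,0],[0,0,0],[0,0,0],[0,0,0],[0,0,0],[0,0,0]]}}

```text
time: 10.43
tool_pos: [0.5198, 0.1334, 0.0192]
tool_rot: [3.141, 0.001, 3.125]
contact_force: [-0.1, 0.4, -0.4]
opening: 0.0008
grip_force: 0.0
```

{"op": "arm_command", "data": {"fingers": [1,1,1,1], "travel": [[-0.001,0,0],[-0.002,0,0],[-0.003,0,0],[-0.003,0,0]], "dr": [[0,0,0],[0,0,0],[0,0,0],[0,0,0]]}}

```text
time: 10.77
tool_pos: [0.5222, 0.1334, 0.0193]
tool_rot: [3.141, 0.0, 3.125]
contact_force: [-1.8, 0.1, 1.9]
opening: 0.0004
grip_force: 1.1
```

{"op": "arm_command", "data": {"fingers": [1,1,1,1], "travel": [[-0.001,0,0],[-0.002,0,0],[-0.003,0,0],[-0.004,0,0]], "dr": [[0,0,0],[0,0,0],[0,0,0],[0,0,0]]}}

```text
time: 11.1
tool_pos: [0.5261, 0.1334, 0.0193]
tool_rot: [3.142, -0.0, 3.125]
contact_force: [-3.6, 0.3, 2.0]
opening: 0.0005
grip_force: 1.4
```

```bash
python3 - <<'E'
from cell import *
from h import *
s=observe(); rel(s,[.5445,.1335,.020],179)
E
```

```text
tool [0.5261 0.1334 0.0193] [180.    -0.   179.03] t 11.1 f [-3.56  0.3   2.04] op 0.0005
travel [-0.0184  0.0005 -0.0007] dr [ 0. -0.  0.]
```

{"op": "arm_command", "data": {"fingers": [1,1,1,1], "travel": [[-0.001,0,0],[-0.0015,0,0],[-0.002,0,0],[-0.0025,0,0]], "dr": [[0,0,0],[0,0,0],[0,0,0],[0,0,0]]}}

```text
time: 11.43
tool_pos: [0.5268, 0.1333, 0.0192]
tool_rot: [-3.141, -0.004, 3.125]
contact_force: [-10.1, -0.8, 8.7]
opening: 0.0004
grip_force: 5.0
```

Blocked exactly 18 mm short, where the key should stop the wrong pack, at only about 10 N. So this pack belongs in the right bay. I'll back off, re-grasp the fin and move the pack across.

{"op": "arm_command", "data": {"fingers": [1,1,0,0,0,0,0,0], "travel": [[0.015,0,0],[0.03,0,0],[0.03,0,-0.04],[0.03,0,-0.08],[0.01,0,-0.1],[-0.02,0,-0.1],[-0.026,0,-0.1],[-0.026,0,-0.1]], "dr": [[0,0,0],[0,0,0],[0,0,0],[0,0,0],[0,0,0],[0,0,0],[0,0,0],[0,0,0]]}}

```text
time: 12.1
tool_pos: [0.5566, 0.1326, 0.1194]
tool_rot: [3.141, 0.003, 3.124]
contact_force: [-0.5, 0.1, -0.1]
opening: 0.0359
grip_force: 0.0
```

```bash
python3 - <<'E'
from cell import *
from h import *
s=observe(); rel(s,[.554,.1335,.052],179)
E
```

```text
tool [0.5566 0.1326 0.1194] [1.7998e+02 1.6000e-01 1.7899e+02] t 12.1 f [-0.46  0.13 -0.14] op 0.0359
travel [0.0028 0.0008 0.0674] dr [ 0.   0.2 -0. ]
```

{"op": "arm_command", "data": {"fingers": [0,0,0,0,0,1,1,1], "travel": [[0.001,0.001,0.03],[0.001,0.001,0.055],[0.001,0.001,0.065],[0.001,0.001,0.067],[0.001,0.001,0.067],[0.001,0.001,0.067],[0.001,0.001,0.067],[0.001,0.001,0.067]], "dr": [[0,0,0],[0,0,0],[0,0,0],[0,0,0],[0,0,0],[0,0,0],[0,0,0],[0,0,0]], "squeeze": 35}}

```text
time: 12.77
tool_pos: [0.5543, 0.134, 0.0535]
tool_rot: [3.141, 0.002, 3.125]
contact_force: [-0.8, -0.4, -0.3]
opening: 0.0305
grip_force: 0.0
```

{"op": "arm_command", "data": {"fingers": [1,1,1,1], "travel": [[0,0,0],[0,0,0],[0,0,0],[0,0,0]], "dr": [[0,0,0],[0,0,0],[0,0,0],[0,0,0]]}}

```text
time: 13.1
tool_pos: [0.5536, 0.1338, 0.0524]
tool_rot: [-3.142, 0.0, 3.125]
contact_force: [0.2, -1.4, 0.8]
opening: 0.0116
grip_force: 35.0
```

{"op": "arm_command", "data": {"fingers": [1,1,1,1,1,1,1,1], "travel": [[0.008,0,0],[0.018,0,0],[0.03,0,0],[0.042,0,0],[0.055,0,0],[0.066,0,0],[0.075,0,0],[0.075,0,0]], "dr": [[0,0,0],[0,0,0],[0,0,0],[0,0,0],[0,0,0],[0,0,0],[0,0,0],[0,0,0]]}}

```text
time: 13.77
tool_pos: [0.4765, 0.1352, 0.0524]
tool_rot: [-3.141, -0.002, 3.125]
contact_force: [-2.8, -0.2, 2.1]
opening: 0.0116
grip_force: 35.0
```

{"op": "arm_command", "data": {"fingers": [1,1,1,1,1,1,1,1], "travel": [[0,0,-0.025],[0,0.02,-0.045],[0,0.05,-0.045],[0,0.08,-0.045],[0,0.093,-0.045],[0,0.093,-0.045],[0,0.093,-0.045],[0,0.093,-0.045]], "dr": [[0,0,0],[0,0,0],[0,0,0],[0,0,0],[0,0,0],[0,0,0],[0,0,0],[0,0,0]]}}

```text
time: 14.43
tool_pos: [0.4798, 0.2272, 0.0967]
tool_rot: [-3.141, -0.001, 3.125]
contact_force: [0.1, -0.0, -2.0]
opening: 0.0114
grip_force: 35.0
```

```bash
python3 - <<'E'
from cell import *
from h import *
s=observe(); rel(s,[.506,.0423,.0525],179)
E
```

```text
tool [0.4798 0.2272 0.0967] [-1.7995e+02 -8.0000e-02  1.7903e+02] t 14.43 f [ 0.08 -0.04 -1.97] op 0.0114
travel [-0.0294 -0.1844  0.0443] dr [-0.1 -0.1  0. ]
```

I had the sign of tool y wrong; it points along world +y here. Nothing was touched, and I'll go the other way now.

{"op": "arm_command", "data": {"fingers": [1,1,1,1,1,1,1,1], "travel": [[0,-0.035,0],[0,-0.075,0],[-0.01,-0.115,0],[-0.02,-0.15,0],[-0.029,-0.175,0],[-0.029,-0.1845,0],[-0.029,-0.1845,0],[-0.029,-0.1845,0]], "dr": [[0,0,0],[0,0,0],[0,0,0],[0,0,0],[0,0,0],[0,0,0],[0,0,0],[0,0,0]]}}

```text
time: 15.1
tool_pos: [0.5053, 0.0425, 0.097]
tool_rot: [3.141, -0.001, 3.122]
contact_force: [0.8, -0.5, -1.9]
opening: 0.0118
grip_force: 35.0
```

{"op": "arm_command", "data": {"fingers": [1,1,1,1,1,1,1,1], "travel": [[0,0,0.015],[0,0,0.03],[0,0,0.038],[0,0,0.0425],[0,0,0.0435],[0,0,0.0435],[0,0,0.0435],[0,0,0.0435]], "dr": [[0,0,0],[0,0,0],[0,0,0],[0,0,0],[0,0,0],[0,0,0],[0,0,0],[0,0,0]]}}

```text
time: 15.77
tool_pos: [0.5064, 0.0433, 0.0543]
tool_rot: [3.142, 0.001, 3.125]
contact_force: [0.1, -0.7, -1.4]
opening: 0.0118
grip_force: 35.0
```

```bash
python3 - <<'E'
from cell import *
from h import *
s=observe(); rel(s,[.506,.0423,.0525],179)
E
```

```text
tool [0.5064 0.0433 0.0543] [1.8000e+02 7.0000e-02 1.7904e+02] t 15.77 f [ 0.12 -0.73 -1.44] op 0.0118
travel [ 0.0004 -0.001   0.0018] dr [0.  0.1 0. ]
```

{"op": "arm_command", "data": {"fingers": [1,1,0,0,0,0,0,0], "travel": [[0,-0.001,0.0015],[0,-0.001,0.0015],[0,-0.001,0.0015],[0,-0.001,0.0015],[0,-0.001,0.0015],[0,-0.001,0.0015],[0,-0.001,-0.03],[0,-0.001,-0.05]], "dr": [[0,0,0],[0,0,0],[0,0,0],[0,0,0],[0,0,0],[0,0,0],[0,0,0],[0,0,0]]}}

```text
time: 16.43
tool_pos: [0.5058, 0.0422, 0.1046]
tool_rot: [3.141, -0.001, 3.125]
contact_force: [0.8, -0.3, 0.1]
opening: 0.0445
grip_force: 0.0
```

{"op": "arm_command", "data": {"fingers": [1,1,1,1,1,1,1,1], "travel": [[0.02,0,0],[0.045,0,0],[0.045,0,0],[0.045,0,0.03],[0.045,0,0.06],[0.045,0,0.08],[0.045,0,0.082],[0.045,0,0.082]], "dr": [[0,0,0],[0,0,0],[0,0,0],[0,0,0],[0,0,0],[0,0,0],[0,0,0],[0,0,0]], "squeeze": 5}}

```text
time: 17.1
tool_pos: [0.4606, 0.043, 0.0211]
tool_rot: [3.141, -0.002, 3.125]
contact_force: [0.3, -0.2, 0.3]
opening: 0.0011
grip_force: 0.0
```

```bash
python3 - <<'E'
from cell import *
from h import *
s=observe(); rel(s,[.475,.043,.0195],179)
E
```

```text
tool [0.4606 0.043  0.0211] [ 1.7999e+02 -1.3000e-01  1.7902e+02] t 17.1 f [ 0.29 -0.2   0.26] op 0.0011
travel [-0.0144  0.0003  0.0015] dr [ 0.  -0.1  0. ]
```

{"op": "arm_command", "data": {"fingers": [1,1,1,1,1,1,1,1], "travel": [[-0.006,0,0.001],[-0.012,0,0.001],[-0.016,0,0.001],[-0.02,0,0.001],[-0.023,0,0.001],[-0.026,0,0.001],[-0.029,0,0.001],[-0.029,0,0.001]], "dr": [[0,0,0],[0,0,0],[0,0,0],[0,0,0],[0,0,0],[0,0,0],[0,0,0],[0,0,0]]}}

```text
time: 17.77
tool_pos: [0.4909, 0.0424, 0.0208]
tool_rot: [3.142, 0.001, 3.125]
contact_force: [0.0, 0.1, -0.4]
opening: 0.0006
grip_force: 0.1
```

{"op": "arm_command", "data": {"fingers": [1,1,1,1,1,1,1,1], "travel": [[-0.004,0,0],[-0.008,0,0],[-0.012,0,0],[-0.016,0,0],[-0.02,0,0],[-0.024,0,0],[-0.028,0,0],[-0.031,0,0]], "dr": [[0,0,0],[0,0,0],[0,0,0],[0,0,0],[0,0,0],[0,0,0],[0,0,0],[0,0,0]]}}

```text
time: 18.43
tool_pos: [0.5216, 0.0419, 0.0207]
tool_rot: [3.142, 0.0, 3.125]
contact_force: [-1.2, -0.6, -0.0]
opening: 0.0004
grip_force: 0.5
```

{"op": "arm_command", "data": {"fingers": [1,1,1,1,1,1], "travel": [[-0.001,0,0],[-0.002,0,0],[-0.003,0,0],[-0.004,0,0],[-0.005,0,0],[-0.006,0,0]], "dr": [[0,0,0],[0,0,0],[0,0,0],[0,0,0],[0,0,0],[0,0,0]]}}

```text
time: 18.93
tool_pos: [0.5271, 0.0418, 0.0207]
tool_rot: [3.141, 0.0, 3.125]
contact_force: [-1.8, -0.3, 0.6]
opening: 0.0005
grip_force: 0.6
```

{"op": "arm_command", "data": {"fingers": [1,1,1], "travel": [[-0.0015,0,0],[-0.003,0,0],[-0.003,0,0]], "dr": [[0,0,0],[0,0,0],[0,0,0]]}}

```text
time: 19.18
tool_pos: [0.5305, 0.0417, 0.0208]
tool_rot: [3.142, 0.001, 3.125]
contact_force: [0.2, -0.5, -0.5]
opening: 0.0007
grip_force: 0.0
```

It passed the block point with only friction, so it fits.

{"op": "arm_command", "data": {"fingers": [1,1,1,1,1,1], "travel": [[-0.002,0,0],[-0.004,0,0],[-0.006,0,0],[-0.008,0,0],[-0.01,0,0],[-0.011,0,0]], "dr": [[0,0,0],[0,0,0],[0,0,0],[0,0,0],[0,0,0],[0,0,0]]}}

```text
time: 19.68
tool_pos: [0.5414, 0.0416, 0.0207]
tool_rot: [3.142, 0.0, 3.125]
contact_force: [-2.8, 0.4, 1.5]
opening: 0.0007
grip_force: 1.3
```

{"op": "arm_command", "data": {"fingers": [1,1,1,1], "travel": [[-0.001,0,0],[-0.0015,0,0],[-0.002,0,0],[-0.002,0,0]], "dr": [[0,0,0],[0,0,0],[0,0,0],[0,0,0]]}}

```text
time: 20.02
tool_pos: [0.5431, 0.0416, 0.0207]
tool_rot: [3.142, 0.0, 3.125]
contact_force: [-2.2, 0.3, 1.3]
opening: 0.0005
grip_force: 1.0
```

{"op": "arm_command", "data": {"fingers": [1,1,1,1], "travel": [[-0.0005,0,0],[-0.001,0,0],[-0.0015,0,0],[-0.002,0,0]], "dr": [[0,0,0],[0,0,0],[0,0,0],[0,0,0]]}}

```text
time: 20.35
tool_pos: [0.5437, 0.0416, 0.0208]
tool_rot: [3.142, -0.003, 3.125]
contact_force: [-9.1, -0.3, 8.1]
opening: -0.0
grip_force: 4.4
```

It stopped firmly at the home position (TCP x 0.5437), 17.5 mm past the block point. Now for the other pack.

{"op": "arm_command", "data": {"fingers": [1,1,-0.3,-0.3,-0.3,-0.3,-0.3,-0.3], "travel": [[0.015,0,0],[0.035,0,-0.005],[0.04,0,-0.04],[0.04,0,-0.08],[0.05,-0.02,-0.115],[0.06,-0.055,-0.14],[0.07,-0.09,-0.149],[0.08,-0.13,-0.149]], "dr": [[0,0,0],[0,0,0],[0,0,0],[0,0,0],[0,0,-6],[0,0,-12],[0,0,-18],[0,0,-23]]}}

```text
time: 21.02
tool_pos: [0.4646, -0.0884, 0.1731]
tool_rot: [-3.136, 0.007, -2.75]
contact_force: [0.7, -1.3, 0.5]
opening: 0.0355
grip_force: 0.0
```

```bash
python3 - <<'E'
from cell import *
from h import *
s=observe(); rel(s,[.455,-.126,.17],202.2)
E
```

```text
tool [ 0.4646 -0.0884  0.1731] [-179.68    0.37 -157.55] t 21.02 f [ 0.71 -1.31  0.51] op 0.0355
travel [ 0.0233 -0.031   0.0032] dr [-0.3  0.4  0.3]
```

{"op": "arm_command", "data": {"fingers": [-0.3,-0.3,-0.3,-0.3], "travel": [[0.022,-0.033,0],[0.022,-0.033,0],[0.022,-0.033,0],[0.022,-0.033,0]], "dr": [[0,0,0],[0,0,0],[0,0,0],[0,0,0]]}}

```text
time: 21.35
tool_pos: [0.4552, -0.1259, 0.1697]
tool_rot: [-3.141, 0.001, -2.758]
contact_force: [-0.0, 0.4, -0.0]
opening: 0.0582
grip_force: 0.0
```

```bash
python3 - <<'E'
from cell import *
from h import *
s=observe(); rel(s,[.4605,-.1263,.052],202.2)
c=read_camera("wrist"); np.savez("w4.npz",**c); im=c["color"]
t=read_camera("top"); np.savez("t4.npz",**t)
o=np.zeros((420,800,3),np.uint8); o[:,:400]=im[:,80:480]; o[:,400:]=cv2.resize(t["color"][135:240,200:300],(400,420),interpolation=2); cv2.imwrite("pics/c4.png",o)
p=proj(c,[.476,-.12,.044]); print(p)
g=im.min(2); m=(g>130).astype(np.uint8); n,l,st,ce=cv2.connectedComponentsWithStats(m)
k=[j for j in range(1,n) if abs(ce[j]-p).max()<25 and st[j,4]>800]
for j in k:
    v,u=np.where(l==j); P=np.array([onz(c,a,b,.044)[:2] for a,b in zip(u,v)])*1000
    print(st[j],cv2.minAreaRect(P.astype(np.float32)))
E
```

```text
tool [ 0.4552 -0.1259  0.1697] [-1.7999e+02  5.0000e-02 -1.5805e+02] t 21.35 f [-0.05  0.43 -0.  ] op 0.0582
travel [-0.0047 -0.0024  0.1178] dr [-0.   0.1 -0.2]
[276.62128101 224.12502147]
[ 244  220   63   42 1522] ((490.52264404296875, -115.62112426757812), (37.99795913696289, 53.998146057128906), 23.091724395751953)
```

View pics/c4.png

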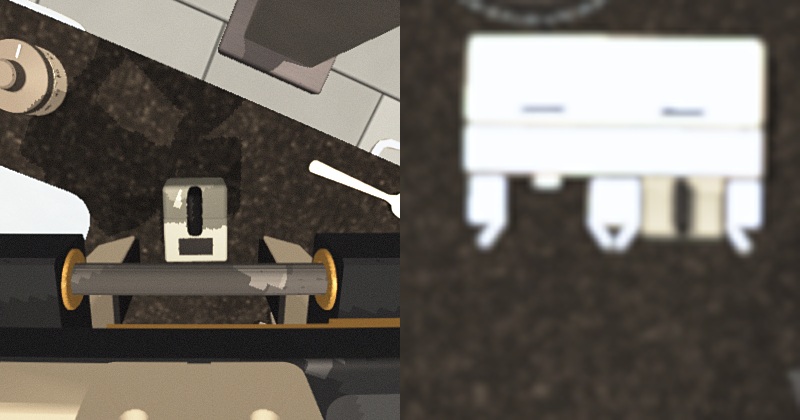

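The right-bay pack is seated up to the hood. In the wrist view, the second pack's fin is at about (275,208), and its block measures yaw≈23°. I'll grasp it.

{"op": "arm_command", "data": {"fingers": [-0.3,-0.3,-0.3,-0.3,-0.3,-0.3,1,1], "travel": [[-0.004,-0.004,0.03],[-0.004,-0.004,0.065],[-0.004,-0.004,0.095],[-0.004,-0.004,0.11],[-0.004,-0.004,0.1165],[-0.004,-0.004,0.1165],[-0.004,-0.004,0.1165],[-0.004,-0.004,0.1165]], "dr": [[0,0,-1],[0,0,-1],[0,0,-1],[0,0,-1],[0,0,-1],[0,0,-1],[0,0,-1],[0,0,-1]], "squeeze": 35}}

```text
time: 22.12
tool_pos: [0.4611, -0.128, 0.0544]
tool_rot: [-3.14, 0.002, -2.739]
contact_force: [-0.4, 0.2, 0.1]
opening: 0.0508
grip_force: 0.0
```

{"op": "arm_command", "data": {"fingers": [1,1,1,1,1,1,1,1], "travel": [[0,0,0],[0,0,0],[0,0,0],[0,0,0],[0,0,0],[0,0,0],[0,0,0],[0,0,0]], "dr": [[0,0,0],[0,0,0],[0,0,0],[0,0,0],[0,0,0],[0,0,0],[0,0,0],[0,0,0]]}}

```text
time: 22.78
tool_pos: [0.4599, -0.1281, 0.0532]
tool_rot: [3.141, -0.0, -2.74]
contact_force: [-0.2, 0.9, 1.1]
opening: 0.012
grip_force: 35.0
```

```bash
python3 - <<'E'
from cell import *
from h import *
s=observe(); print(s["grip_force"]); rel(s,[.475,.1,.11],179); rel(s,[.502,.1343,.11],179)
E
```

```text
34.995503425598145
tool [ 0.4599 -0.1281  0.0532] [ 1.7999e+02 -1.0000e-02 -1.5698e+02] t 22.78 f [-0.21  0.9   1.07] op 0.012
travel [-0.1031  0.204  -0.0567] dr [ 0. -0. 24.]
tool [ 0.4599 -0.1281  0.0532] [ 1.7999e+02 -1.0000e-02 -1.5698e+02] t 22.78 f [-0.21  0.9   1.07] op 0.012
travel [-0.1414  0.225  -0.0567] dr [ 0. -0. 24.]
```

{"op": "arm_command", "data": {"fingers": [1,1,1,1,1,1,1,1], "travel": [[0,0,-0.035],[-0.012,0.024,-0.055],[-0.03,0.058,-0.055],[-0.048,0.095,-0.055],[-0.066,0.13,-0.055],[-0.083,0.165,-0.055],[-0.1,0.198,-0.055],[-0.118,0.219,-0.055]], "dr": [[0,0,0],[0,0,4],[0,0,8],[0,0,12],[0,0,16],[0,0,20],[0,0,24],[0,0,24]]}}

```text
time: 23.45
tool_pos: [0.4812, 0.1225, 0.1077]
tool_rot: [3.141, -0.003, 3.122]
contact_force: [-0.0, -0.7, -2.6]
opening: 0.0122
grip_force: 35.0
```

{"op": "arm_command", "data": {"fingers": [1,1,1], "travel": [[0,0,0],[0,0,0],[0,0,0]], "dr": [[0,0,0],[0,0,0],[0,0,0]]}}

```text
time: 23.7
tool_pos: [0.4823, 0.1193, 0.1076]
tool_rot: [-3.141, -0.002, 3.125]
contact_force: [-0.1, 0.6, -4.2]
opening: 0.0118
grip_force: 35.0
```

```bash
python3 - <<'E'
from cell import *
from h import *
s=observe(); print(s["grip_force"]); rel(s,[.506,.1343,.0535],179)
E
```

```text
34.99428033828735
tool [0.4823 0.1193 0.1076] [-1.7997e+02 -9.0000e-02  1.7907e+02] t 23.7 f [-0.11  0.59 -4.17] op 0.0118
travel [-0.0236  0.0154  0.0541] dr [-0.  -0.1  0.1]
```

{"op": "arm_command", "data": {"fingers": [1,1,1,1,1,1,1,1], "travel": [[-0.014,0.015,0],[-0.0235,0.0155,0.01],[-0.0235,0.0155,0.03],[-0.0235,0.0155,0.043],[-0.0235,0.0155,0.05],[-0.0235,0.0155,0.0535],[-0.0235,0.0155,0.0535],[-0.0235,0.0155,0.0535]], "dr": [[0,0,0],[0,0,0],[0,0,0],[0,0,0],[0,0,0],[0,0,0],[0,0,0],[0,0,0]]}}

```text
time: 24.37
tool_pos: [0.5071, 0.1342, 0.0552]
tool_rot: [3.141, 0.001, 3.124]
contact_force: [0.9, -0.5, -3.0]
opening: 0.012
grip_force: 35.0
```

{"op": "arm_command", "data": {"fingers": [1,0,0,0,0,0,0,0], "travel": [[0,0,0],[0,0,0],[0,0,0],[0,0,0],[0,0,0],[0,0,0],[0,0,-0.03],[0,0,-0.055]], "dr": [[0,0,0],[0,0,0],[0,0,0],[0,0,0],[0,0,0],[0,0,0],[0,0,0],[0,0,0]]}}

```text
time: 25.03
tool_pos: [0.5059, 0.1346, 0.1098]
tool_rot: [-3.141, -0.003, 3.125]
contact_force: [0.9, -0.3, 0.2]
opening: 0.0453
grip_force: 0.0
```

{"op": "arm_command", "data": {"fingers": [1,1,1,1,1,1,1,1], "travel": [[0.02,0,0],[0.045,0,0],[0.045,0,0],[0.045,0,0.03],[0.045,0,0.06],[0.045,0,0.08],[0.045,0,0.087],[0.045,0,0.087]], "dr": [[0,0,0],[0,0,0],[0,0,0],[0,0,0],[0,0,0],[0,0,0],[0,0,0],[0,0,0]], "squeeze": 5}}

```text
time: 25.7
tool_pos: [0.4609, 0.1353, 0.0213]
tool_rot: [-3.141, -0.003, 3.125]
contact_force: [-0.4, -0.1, -0.9]
opening: 0.0011
grip_force: 0.0
```

```bash
python3 - <<'E'
from cell import *
from h import *
s=observe(); rel(s,[.475,.135,.020],179)
E
```

```text
tool [0.4609 0.1353 0.0213] [-179.98   -0.19  179.03] t 25.7 f [-0.41 -0.09 -0.89] op 0.0011
travel [-0.0142 -0.0001  0.0013] dr [-0.  -0.2  0. ]
```

{"op": "arm_command", "data": {"fingers": [1,1,1,1,1,1,1,1], "travel": [[-0.006,0,0.001],[-0.012,0,0.001],[-0.016,0,0.001],[-0.02,0,0.001],[-0.023,0,0.001],[-0.026,0,0.001],[-0.029,0,0.001],[-0.029,0,0.001]], "dr": [[0,0,0],[0,0,0],[0,0,0],[0,0,0],[0,0,0],[0,0,0],[0,0,0],[0,0,0]]}}

```text
time: 26.37
tool_pos: [0.491, 0.135, 0.0223]
tool_rot: [3.141, 0.0, 3.125]
contact_force: [-2.6, 0.8, 2.7]
opening: 0.0005
grip_force: 1.4
```

{"op": "arm_command", "data": {"fingers": [1,1,1,1,1,1,1,1], "travel": [[-0.004,0,0],[-0.008,0,0],[-0.012,0,0],[-0.016,0,0],[-0.02,0,0],[-0.024,0,0],[-0.028,0,0],[-0.031,0,0]], "dr": [[0,0,0],[0,0,0],[0,0,0],[0,0,0],[0,0,0],[0,0,0],[0,0,0],[0,0,0]]}}

```text
time: 27.03
tool_pos: [0.5217, 0.1344, 0.022]
tool_rot: [3.142, -0.001, 3.125]
contact_force: [-5.9, -0.0, 5.1]
opening: 0.0002
grip_force: 3.1
```

{"op": "arm_command", "data": {"fingers": [1,1,1,1,1,1,1,1], "travel": [[-0.001,0,0],[-0.002,0,0],[-0.003,0,0],[-0.004,0,0],[-0.005,0,0],[-0.006,0,0],[-0.007,0,0],[-0.007,0,0]], "dr": [[0,0,0],[0,0,0],[0,0,0],[0,0,0],[0,0,0],[0,0,0],[0,0,0],[0,0,0]]}}

```text
time: 27.7
tool_pos: [0.5287, 0.1343, 0.0218]
tool_rot: [3.142, -0.0, 3.125]
contact_force: [-5.5, 0.3, 3.1]
opening: 0.0002
grip_force: 2.0
```

{"op": "arm_command", "data": {"fingers": [1,1,1,1,1,1,1,1], "travel": [[-0.002,0,0],[-0.004,0,0],[-0.006,0,0],[-0.008,0,0],[-0.01,0,0],[-0.012,0,0],[-0.013,0,0],[-0.013,0,0]], "dr": [[0,0,0],[0,0,0],[0,0,0],[0,0,0],[0,0,0],[0,0,0],[0,0,0],[0,0,0]]}}

```text
time: 28.37
tool_pos: [0.5421, 0.1341, 0.0217]
tool_rot: [3.141, 0.001, 3.125]
contact_force: [-2.7, -0.8, 2.1]
opening: 0.0008
grip_force: 1.6
```

{"op": "arm_command", "data": {"fingers": [1,1,1,1], "travel": [[-0.001,0,0],[-0.0015,0,0],[-0.002,0,0],[-0.0025,0,0]], "dr": [[0,0,0],[0,0,0],[0,0,0],[0,0,0]]}}

```text
time: 28.7
tool_pos: [0.544, 0.1341, 0.0217]
tool_rot: [3.142, -0.0, 3.125]
contact_force: [-3.9, -0.6, 3.5]
opening: 0.0007
grip_force: 2.4
```

{"op": "arm_command", "data": {"fingers": [1,1,1,1], "travel": [[-0.0005,0,0],[-0.001,0,0],[-0.0015,0,0],[-0.0015,0,0]], "dr": [[0,0,0],[0,0,0],[0,0,0],[0,0,0]]}}

```text
time: 29.03
tool_pos: [0.5448, 0.1341, 0.0217]
tool_rot: [-3.142, -0.002, 3.125]
contact_force: [-8.0, -0.2, 6.5]
opening: 0.0008
grip_force: 4.0
```

{"op": "arm_command", "data": {"fingers": [1,1,1], "travel": [[-0.0004,0,0],[-0.0007,0,0],[-0.0007,0,0]], "dr": [[0,0,0],[0,0,0],[0,0,0]]}}

```text
time: 29.28
tool_pos: [0.5447, 0.1341, 0.0218]
tool_rot: [-3.141, -0.003, 3.125]
contact_force: [-10.3, -0.6, 8.2]
opening: 0.0006
grip_force: 5.1
```

Hard stop, so it's home. I'll retreat and check.

{"op": "arm_command", "data": {"fingers": [1,1,1,1,1,1,1,1], "travel": [[0.015,0,0],[0.035,0,-0.005],[0.045,0,-0.04],[0.05,0,-0.08],[0.08,0,-0.12],[0.12,0,-0.15],[0.14,0,-0.17],[0.14,0,-0.17]], "dr": [[0,0,0],[0,0,0],[0,0,0],[0,0,0],[0,0,0],[0,0,0],[0,0,0],[0,0,0]]}}

```text
time: 29.95
tool_pos: [0.4054, 0.1369, 0.1964]
tool_rot: [3.14, 0.008, 3.126]
contact_force: [0.4, 0.1, -0.7]
opening: 0.0004
grip_force: 0.0
```

{"op": "arm_command", "data": {"fingers": [1,1,1], "travel": [[0,0,0],[0,0,0],[0,0,0]], "dr": [[0,0,0],[0,0,0],[0,0,0]]}}

```text
time: 30.2
tool_pos: [0.4074, 0.1363, 0.1909]
tool_rot: [-3.142, -0.0, 3.124]
contact_force: [0.3, -0.9, 0.4]
opening: 0.0006
grip_force: 0.0
```

```bash
python3 - <<'E'
from cell import *
from h import *
s=observe(); rel(s,[.475,.135,.020],179)
c=read_camera("top"); z=np.load("top0.npz")
d=cv2.absdiff(c["color"],z["color"])
o=np.zeros((480,800,3),np.uint8); o[:,:480]=cv2.resize(c["color"][150:270,180:300],(480,480),interpolation=2); o[:240,480:]=cv2.resize(c["color"][200:270,330:423],(320,240)); cv2.imwrite("pics/c5.png",o)
E
```

```text
tool [0.4074 0.1363 0.1909] [-180.     -0.    179.01] t 30.2 f [ 0.29 -0.86  0.39] op 0.0006
travel [-6.770e-02 -1.000e-04  1.709e-01] dr [-0. -0.  0.]
```

View pics/c5.png

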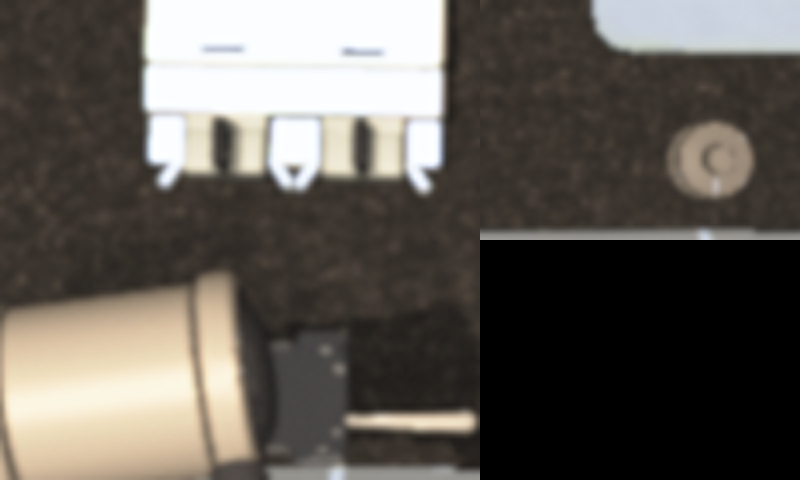

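Both packs sit equally deep, with their rear edges at row ≈176 in both bays. The timer and spoon haven't moved, and the arm is clear, so I'm handing in.

```bash
python3 -c "
from cell import *
print(hand_in())"
```

```text
the job is handed in; nothing more can be done
None
```

Both packs are fully home, one in each bay, and released; the left bay's key blocked the first pack at about 10 N so I swapped them, and I handed in at about 30 s (the early left-bay insertion, before the swap, peaked at about 16 N; the last picture shows the timer and spoon in place, but the arm hid the cup).

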